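# Vent the vacuum manifold through its pin valve

### The job

Vent the vacuum manifold. Unscrew the small knurled lock nut on its valve stem (counter-clockwise seen from above) all the way up to its stop, then gently press the freed valve pin fully down, hold it there for two seconds and let it spring back. Do not bend the stem, do not push hard on the pin, and leave the other things on the table where they are.

Things in the scene. Friction and masses are not known exactly. Their poses are not given: they have to be found in the camera images.
- manifold: The vacuum manifold, screwed to the table: an aluminium block 100 x 60 mm (x, y), top 36 mm above the table, on a dark steel foot plate 130 x 86 x 6 mm. Origin: centre of its underside, on the table; z up. A brass hose barb sticks out of its -x end, a steel flange 40 mm across out of its +x end.
- grommet (a point): Centre of the black rubber grommet (28 mm across) on the block's top, 36 mm above the table, 25 mm to the manifold's +x. It holds the upright brass valve stem (11 mm diameter), loosely: the stem's axis stands up to 2 mm off this point in the manifold's x and in its y, and all heights given for stem, nut and pin may be up to 8 mm more or less (all three alike).
- plug (a point): Top of the brass hexagonal blanking plug, 17 mm across, 44 mm above the table and 30 mm to the manifold's -x. Not used; leave it alone.
- nut (a joint): Turn of the knurled lock nut, rad: 0 screwed down, grows counter-clockwise seen from above (unscrewing), stop at 4.4; starts at 0 to 0.4. Friction about 0.05 N m; stays where left. Round, brass, 14 mm diameter, 10 mm tall, screwed down from 60 to 70 mm above the table on the stem's end at 60 mm. Captive on the pin; rises 1.3 mm per rad.
- pin (a joint): How far the steel valve pin is pressed down, m: 0 up, 0.006 at its own stop. Flat head, 8 mm diameter, above the nut; top 82 mm above the table when up. Spring: 2 N at the top, 0.6 N more per mm; more than 12 N on it spoils it. The nut rides on it and stops it on meeting the stem's end, so it goes down only as far as the nut has been raised.
- lean_x (a joint): Bending of the valve stem in its rubber grommet about the manifold's x axis, rad (right-hand rule); 0 upright. The rubber springs back (2 N m/rad); the pivot is at the grommet, about 29 mm below the nut. The stem is spoilt beyond 0.12 either way.
- lean_y (a joint): The same about the manifold's y axis, rad; 0 upright. Spoilt beyond 0.12 either way.
- gasket_orange: Bystander: flat ring gasket 50 mm across, 9 mm thick. Origin: centre of its underside.
- wrench_13: Bystander: small combination wrench, 23 x 166 x 8 mm, lying flat. Origin: centre of its underside.
- screwdriver: Bystander: screwdriver 26 x 209 x 26 mm, lying. Origin: centre of its underside.
- jar_black: Bystander: small jar with a black lid, 54 mm across, 48 mm tall. Origin: centre of its underside.
- marker: Bystander: thick pen, 17 x 131 x 17 mm, lying. Origin: centre of its underside.
- tape_roll: Bystander: roll of tape 86 mm across, 24 mm tall, lying flat. Origin: centre of its underside.

How it is judged:
By the outcome, as a careful person would: the job done as asked, in the order asked, and still so for the second after the job is handed in, with the robot touching nothing.
It also fails if it takes over 72 s, if anything falls off the work surface, if the arm or the gripper's body presses on something with over 40 N, if the wrist force passes 120 N, or if a joint passes its speed limit or range.

### The arm

A 6-joint arm with a two-finger parallel gripper is mounted at the origin on a cart in front of the work surface, level with it; the furniture and walls round the work are solid. World frame = base frame: x ahead of the robot, y to its left, z up, the work surface at z = 0. Lengths are in mm, angles in rad, forces in N, time in s.
With the tool pointing down it reaches from about 325 to 925 mm from the base axis. Payload 3.1 kg.
Tool frame: the origin (TCP) lies midway between the tips of the shut fingers; the grasp point (between the pads) lies behind it (ctrl.tcp_to_grasp is the z of the grasp point in the tool frame, in mm); z points along the fingers, y is the direction in which the jaws open and shut (so a half turn about z gives the same grasp; the last joint's range is limited). The gripper opens to 85 mm and grips with 20 to 120 N. Pads are 22 mm wide; open, the fingers measure 114 mm over their backs; the gripper's body (76 mm by 85 mm) begins 54 mm behind the grasp point. The pads swing forward as they close: fully open they stand 13 mm farther back than shut.
Start: joints at [-1.258, 0.217, 1.613, -0, 1.311, -0.112], TCP at [257.608, -569.454, 231.3] pointing down, gripper open.
Joint ranges: [-2.75, 2.75], [-0.78, 2.1], [0.31, 2.55], [-1.13, 4.27], [0.13, 2.63], [-2.58, 2.58]. Speed limits (rad/s): [2.79, 2.79, 3.14, 3.14, 3.14, 3.14].

### API

Orientations are given as [roll, pitch, yaw] about the fixed x, y, z axes, in that order (R = Rz(yaw) Ry(pitch) Rx(roll)).
In Python, from bench import ctrl gives the robot as it stands.
- The arm moves only by the tool step_arm, never from a script. Its argument "increments" is a list of rows, each a list of 5 numbers: the shift along the world's x, y, z in m, then the turn about the world's z in rad, then the finger opening in m, from 0 to 0.0854. In form: [[dx, dy, dz, turn, gripper], ...]. A call has 1 to 5 rows; each row is the pose to reach, as a shift and turn from the pose commanded when the call began; what a row does not reach only later rows make up. A row lasts 1/10 s, in which the tool goes at most 50 mm and 8.59 degrees, less where a joint would pass 70% of its speed; a pose out of reach is approached as far as the arm can. A call with a gripper value outside its range is refused whole. The fingers move at their own pace and stop on an object; the grip force is fixed at half the most. Time passes only in rows, so rows that repeat a pose let the fingers close. It gives the time, the measured TCP pose, the force and the opening at its end, in the units of the state.
- ctrl.sense(): the state, without advancing time (a new reading comes with each control period).
- ctrl.read_camera(name): name is "scene" or "side" or "wrist"; returns a dict with "frame" (420x560x3 uint8, red, green, blue), "mtx" (3x3 intrinsics, pixels), "distortion" ([k1, k2, p1, p2, k3] as OpenCV has them; the pictures are not rectified), "eye" and "orientation" of the camera in the world. Camera axes: x right, y down, z forward; pixel columns grow to the right and rows downward; lengths in mm; the calibration is good to about 2 mm. A picture is of the moment at which its call begins. There is no depth.
- ctrl.job_done(): hands the job in, once; it reports no verdict.
The state is a dict: "time": time; "qpos": joint angles; "dq": joint speeds; "effort": joint torques, N m; "position": TCP position; "eef_rot": TCP orientation; "wrist_force": force on the tool from outside, world axes, zero at the start; "torque": the same for the moment, N m; "opening": finger opening in mm.
Only numpy, scipy, OpenCV 4.12 (cv2) and the standard library are available. Lean on these libraries where they do the work, as an engineer would, in place of code of your own. Each camera call takes 0.05 s, during which the arm holds its last target. There are 200 camera calls.

## Working session

There is one attempt and no reset: what is moved stays moved. The work goes in short steps, Python scripts to look and compute and a tool call to move; the robot and the scene stay as the last step left them, time stands still between calls to the robot, and variables do not carry over. Pictures are saved under pics/ and viewed, about 8 in all and at most 12, crops included, and the job is handed in when it is done.

Besides the shell and the picture viewer there is one more tool, called after "Emit:" by a JSON object that holds its "op" and its "data", one argument or row to a line. step_arm: Moves the arm, as the interface text tells. Its arguments: {"type":"object","properties":{"increments":{"type":"array","items":{"type":"array","items":{"type":"number"}}}},"required":["increments"]}

```bash
mkdir -p pics; ls; cat > h.py <<'E'
import numpy as np, cv2
from scipy.spatial.transform import Rotation as Rn
from bench import ctrl
def cam(n,save=None):
    c=ctrl.read_camera(n)
    if save: cv2.imwrite('pics/'+save,c['frame'][:,:,::-1])
    return c
def Rm(c):
    o=np.array(c['orientation'],float)
    return o if o.shape==(3,3) else Rn.from_euler('xyz',o).as_matrix()
def ray(c,uv):
    p=cv2.undistortPoints(np.array([[uv]],float),np.array(c['mtx'],float),np.array(c['distortion'],float))[0,0]
    return np.array(c['eye'],float),Rm(c)@np.array([p[0],p[1],1.])
def onz(c,uv,z):
    e,d=ray(c,uv); return e+d*(z-e[2])/d[2]
def tri(cs,uvs):
    A=np.zeros((3,3));b=np.zeros(3);rs=[]
    for c,u in zip(cs,uvs):
        e,d=ray(c,u);d/=np.linalg.norm(d);P=np.eye(3)-np.outer(d,d);A+=P;b+=P@e;rs.append((P,e))
    x=np.linalg.solve(A,b); return x,[np.linalg.norm(P@(x-e)) for P,e in rs]
def proj(c,p):
    R=Rm(c);rv=cv2.Rodrigues(R.T)[0];t=-R.T@np.array(c['eye'],float)
    return cv2.projectPoints(np.array([p],float),rv,t,np.array(c['mtx'],float),np.array(c['distortion'],float))[0][0,0]
E
python3 - <<'E'
from h import *
import pickle
d={}
for n in('scene','side','wrist'):
    d[n]=cam(n); print(n,d[n]['eye'],d[n]['orientation'])
pickle.dump(d,open('c0.pkl','wb'))
cv2.imwrite('pics/a.png',np.vstack([np.hstack([d['scene']['frame'],d['side']['frame']])])[:,:,::-1][:, :])
im=cv2.imread('pics/a.png')
cv2.imwrite('pics/a1.png',d['scene']['frame'][:,:,::-1]);cv2.imwrite('pics/a2.png',d['side']['frame'][:,:,::-1]);cv2.imwrite('pics/a3.png',d['wrist']['frame'][:,:,::-1])
s=ctrl.sense();print(s,ctrl.tcp_to_grasp)
E
```

```text
pics
scene [-17.48458383 455.81097944 791.09830249] [-2.33970968 -0.01029626 -2.22864222]
side [1188.73938894 -245.22818033 1021.10468425] [-2.52430972e+00 -1.68359200e-03  1.17594437e+00]
wrist [ 323.37279027 -537.87181266  373.6063215 ] [ 2.85370680e+00  2.26264765e-03 -1.14587211e+00]
{'time': 0.15, 'qpos': array([-1.25819998e+00,  2.17583247e-01,  1.61460175e+00,  1.74064266e-05,
        1.31132092e+00, -1.12202077e-01]), 'dq': array([-0.00020893, -0.00257112, -0.00437315, -0.0005195 ,  0.00231508,
       -0.00109699]), 'effort': array([-2.19376643e-04, -3.97449088e+01, -3.04416990e+01, -1.70810758e-04,
        5.83230547e-03, -1.06057738e-05]), 'position': array([ 257.41028338, -568.82423062,  230.24787214]), 'eef_rot': array([-3.13969330e+00, -2.30931457e-04,  4.24793723e-01]), 'wrist_force': array([0.66259213, 0.70193624, 0.4742866 ]), 'torque': array([ 0.00334796,  0.00693723, -0.01474094]), 'opening': 85.33516082791} -18.700000000000003
```

View pics/a1.png

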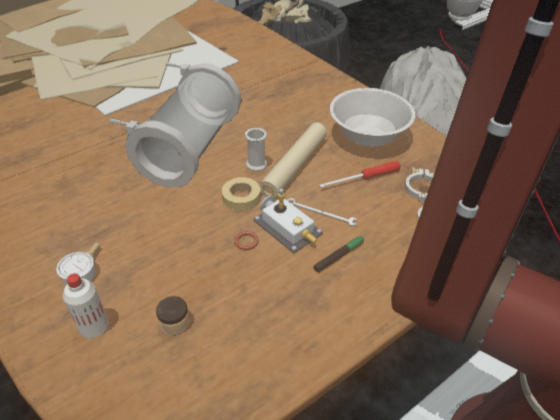

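View pics/a2.png

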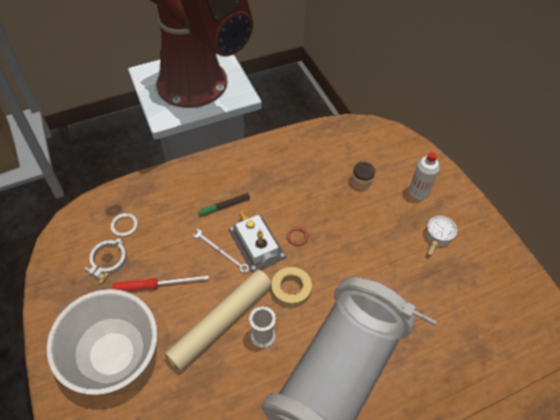

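The scene view shows the manifold at about (288,220), with the stem at (281,203) and the plug at (298,221). In the side view the manifold is at (257,240) and the stem at (261,240). I'll zoom in on both.

```bash
python3 - <<'E'
from h import *
a=cv2.imread('pics/a1.png')[180:255,245:335];b=cv2.imread('pics/a2.png')[200:275,220:310]
f=lambda i:cv2.resize(i,None,fx=4.4,fy=4.4*1.8/1.8,interpolation=cv2.INTER_CUBIC)
cv2.imwrite('pics/b.png',np.hstack([f(a),f(b)]))
E
```

```text
(no output)
```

View pics/b.png

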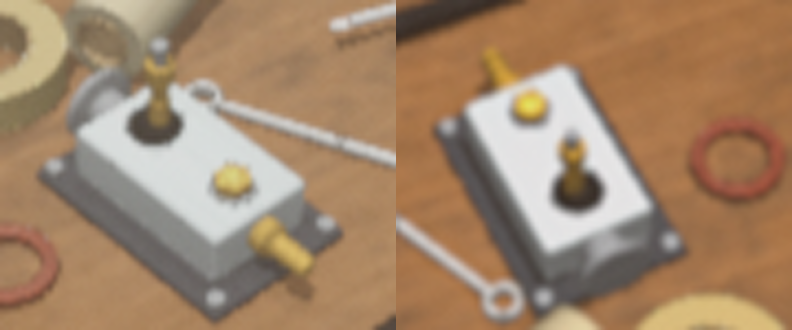

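```bash
python3 - <<'E'
from h import *
import pickle
d=pickle.load(open('c0.pkl','rb'));S,D=d['scene'],d['side']
A=lambda x,y:(245+(x+.5)/4.4-.5,180+(y+.5)/4.4-.5)
B=lambda x,y:(220+(x-396+.5)/4.4-.5,200+(y+.5)/4.4-.5)
for n,a,b,z in [('plug',(232,178),(530,104),44),('pin',(159,44),(571,135),82),('grom',(155,125),(577,190),36),('nut',(159,65),(572,153),68)]:
    print(n,tri([S,D],[A(*a),B(*b)]),onz(S,A(*a),z),onz(D,B(*b),z))
# block top corners
for n,a,b in [('TL',(78,130),(548,254)),('TR',(160,85),(652,210)),('BR',(304,183),(567,68)),('BL',(213,245),(468,106))]:
    print(n,onz(S,A(*a),36),onz(D,B(*b),36))
for n,uv,z in [('wrench',(205,92),8),('tape',(30,75),24)]: print(n,onz(S,A(*uv),z))
E
```

```text
plug (array([555.83520694, -31.31034199,  41.35971179]), [np.float64(1.1571933044805387), np.float64(1.1571933044804938)]) [554.27878202 -28.51024295  44.        ] [556.83187797 -32.82158451  44.        ]
pin (array([610.10369288, -29.55158658,  87.30935763]), [np.float64(1.093677122327641), np.float64(1.093677122327643)]) [615.28330885 -32.18421103  82.        ] [606.16259377 -29.2268      82.        ]
grom (array([610.32324175, -27.47355345,  36.20853543]), [np.float64(0.9710205468061597), np.float64(0.9710205468062023)]) [610.90313344 -26.71014659  36.        ] [609.63557841 -28.22823523  36.        ]
nut (array([611.10586041, -30.02171034,  73.08942153]), [np.float64(0.7825514873463414), np.float64(0.7825514873464694)]) [615.88312423 -32.73178248  68.        ] [607.54104576 -29.51213265  68.        ]
TL [630.39757208   4.85623091  36.        ] [638.80030771 -55.46124615  36.        ]
TR [632.01508498 -45.87811312  36.        ] [635.02866957   2.07172836  36.        ]
BR [537.4368585  -58.55982558  36.        ] [537.85463161  -4.94998901  36.        ]
BL [5.31877461e+02 2.60831415e-01 3.60000000e+01] [540.52900764 -61.15955831  36.        ]
wrench [638.20703474 -79.49349874   8.        ]
tape [687.32464854  -6.50112247  24.        ]
```

Emit:
{"op": "step_arm", "data": {
  "increments": [
    [0.0235,0.036,0,-0.088,0.0854],
    [0.047,0.072,0,-0.176,0.0854],
    [0.0705,0.108,0,-0.264,0.0854],
    [0.094,0.144,0,-0.352,0.0854],
    [0.1175,0.18,0,-0.44,0.0854]
  ]
}}

```text
time: 0.65
position: [375.6, -387.8, 230.9]
eef_rot: [-3.141, 0.0, -0.019]
wrist_force: [0.7, 0.5, -0.2]
opening: 85.5
```

Emit:
{"op": "step_arm", "data": {
  "increments": [
    [0.0235,0.036,0,-0.088,0.0854],
    [0.047,0.072,0,-0.176,0.0854],
    [0.0705,0.108,0,-0.264,0.0854],
    [0.094,0.144,0,-0.352,0.0854],
    [0.1175,0.18,0,-0.44,0.0854]
  ]
}}

```text
time: 1.15
position: [493.1, -207.7, 231.1]
eef_rot: [3.142, 0.0, -0.459]
wrist_force: [0.4, -1.5, -0.4]
opening: 85.4
```

Emit:
{"op": "step_arm", "data": {
  "increments": [
    [0.0235,0.036,0,-0.088,0.05],
    [0.047,0.072,0,-0.176,0.05],
    [0.0705,0.108,0,-0.264,0.05],
    [0.094,0.144,0,-0.352,0.05],
    [0.1175,0.18,0,-0.44,0.05]
  ]
}}

```text
time: 1.65
position: [610.6, -27.8, 230.9]
eef_rot: [3.141, 0.0, -0.899]
wrist_force: [0.2, -0.5, -0.3]
opening: 50.2
```

Emit:
{"op": "step_arm", "data": {
  "increments": [
    [0,0,0,0,0.05],
    [0,0,0,0,0.05],
    [0,0,0,0,0.05]
  ]
}}

```text
time: 1.95
position: [609.4, -30.1, 230.8]
eef_rot: [3.14, 0.001, -0.895]
wrist_force: [0.1, -0.1, 0.1]
opening: 49.9
```

```bash
python3 - <<'E'
from h import *
import pickle
s=ctrl.sense();print(s['position'],s['eef_rot'],s['qpos'],s['wrist_force'],s['opening'])
c=cam('wrist','c.png');pickle.dump(c,open('w1.pkl','wb'))
p=s['position']
for q in [p,(610.3,-29.3,87),(610.3,-28,36)]: print(proj(c,q))
E
```

```text
[609.41462536 -30.08341714 230.78997424] [ 3.14036369e+00  5.28895055e-04 -8.95170674e-01] [-1.64020030e-01  1.87026322e-01  1.64946151e+00 -5.81925650e-04
  1.30631919e+00  2.30209910e+00] [ 0.13100506 -0.11694263  0.07279269] 49.92982565654524
[283.59088319 258.40397887]
[281.3784138  194.89115859]
[280.68793955 185.38652838]
```

View pics/c.png

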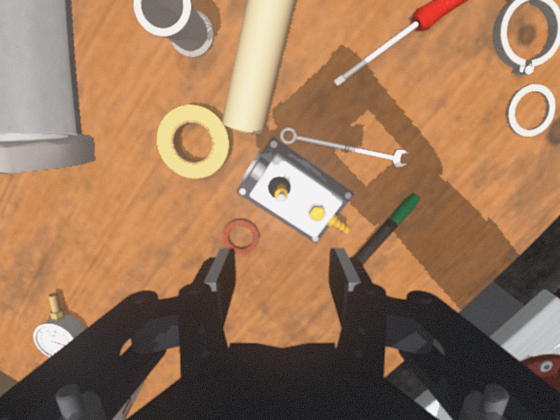

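Wrist view: the stem and pin are at about (282,195), between the finger lines and matching the prediction of (281,195). I'll go lower and measure again.

Emit:
{"op": "step_arm", "data": {
  "increments": [
    [0,0,-0.025,0,0.04],
    [0,0,-0.05,0,0.04],
    [0,0,-0.075,0,0.04],
    [0,0,-0.1,0,0.04],
    [0,0,-0.1,0,0.04]
  ]
}}

```text
time: 2.5
position: [606.0, -30.3, 126.8]
eef_rot: [3.135, 0.007, -0.897]
wrist_force: [0.1, -0.0, -1.0]
opening: 40.0
```

Emit:
{"op": "step_arm", "data": {
  "increments": [
    [0,0,0,0,0.04],
    [0,0,0,0,0.04],
    [0,0,0,0,0.04]
  ]
}}

```text
time: 2.8
position: [611.5, -30.0, 133.6]
eef_rot: [-3.139, -0.003, -0.896]
wrist_force: [1.1, -0.2, 0.3]
opening: 40.2
```

```bash
python3 - <<'E'
from h import *
import pickle
P=[ctrl.sense()['position']]
c=cam('wrist');S=cam('scene');D=cam('side');P.append(ctrl.sense()['position']);print(P)
pickle.dump((c,S,D,P),open('w2.pkl','wb'))
for q in [P[0],(610.3,-29.3,87),(610.3,-28,36)]: print(proj(c,q))
u,v=map(int,proj(c,(610.3,-29.3,87)))
f=lambda i,s:cv2.resize(i[:,:,::-1],None,fx=s,fy=s,interpolation=cv2.INTER_CUBIC)
print(u,v)
a=f(c['frame'][v-45:v+45,u-45:u+45],4.4)
b=f(S['frame'][185:225,261:301],9.9);d=f(D['frame'][222:262,240:280],9.9)
cv2.imwrite('pics/d.png',np.vstack([np.hstack([a,b]),np.hstack([d,d*0])])[:600] if 0 else np.hstack([a,cv2.resize(b,(200,396))*0+cv2.resize(b,(200,396)),cv2.resize(d,(200,396))]))
E
```

```text
[array([611.54123793, -29.98136915, 133.5734077 ]), array([610.90880447, -29.57689224, 132.63893993])]
[283.5922469  258.40209932]
[284.11728122 230.33749612]
[282.85846941 210.60136734]
284 230
```

View pics/d.png

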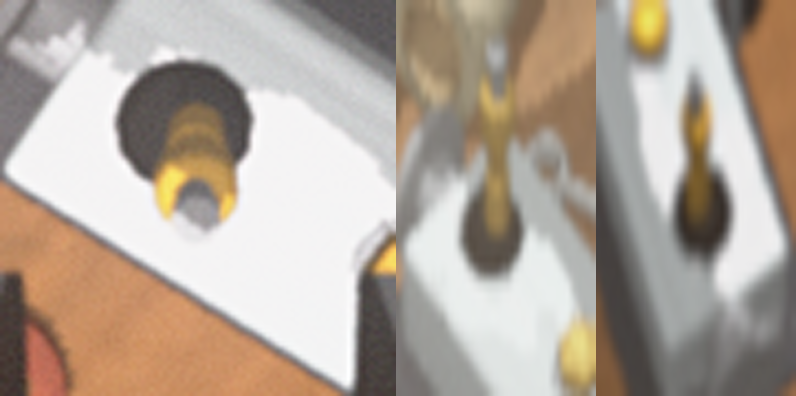

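```bash
python3 - <<'E'
from h import *
import pickle
c,S,D,P=pickle.load(open('w2.pkl','rb'))
w=(239+194.5/4.4-.4,185+218/4.4-.4);s=(281.2-.4,189.5-.0);d=(259.8,230.0)
print(w,tri([S,D],[s,d]),tri([c,S,D],[w,s,d]))
for z in(84,88,92):print(onz(c,w,z))
g=(239+184/4.4-.4,185+122/4.4-.4);print('grom',onz(c,g,36),ctrl.sense()['position'],ctrl.sense()['qpos'])
# nut ring centre, jaws-dir
n=(239+196/4.4-.4,185+190/4.4-.4);print('nut',onz(c,n,75))
E
```

```text
(282.80454545454546, 234.14545454545453) (array([609.89710779, -28.97027162,  87.9825886 ]), [np.float64(0.652542882939601), np.float64(0.6525428829397731)]) (array([609.70372714, -28.22739403,  88.50952372]), [np.float64(1.210272627537137), np.float64(0.19999021327775052), np.float64(1.3642477942722062)])
[608.48833068 -25.58061298  84.        ]
[609.4772839 -26.8056549  88.       ]
[610.46623711 -28.03069682  92.        ]
grom [610.97478935 -25.44621475  36.        ] [610.90880447 -29.57689224 132.63893993] [-1.63081802e-01  2.86772903e-01  1.72423792e+00  9.55238890e-06
  1.12834358e+00  2.30283939e+00]
nut [609.23077211 -26.92599756  75.        ]
```

Emit:
{"op": "step_arm", "data": {
  "increments": [
    [0,0.001,-0.008,0,0.04],
    [0,0.001,-0.016,0,0.04],
    [0,0.001,-0.024,0,0.04],
    [0,0.001,-0.032,0,0.04],
    [0,0.001,-0.04,0,0.04]
  ]
}}

```text
time: 3.45
position: [609.7, -28.4, 90.0]
eef_rot: [3.141, 0.001, -0.895]
wrist_force: [0.3, 0.5, -0.0]
opening: 39.6
```

Emit:
{"op": "step_arm", "data": {
  "increments": [
    [0,0,-0.008,0,0.04],
    [0,0,-0.016,0,0.04],
    [0,0,-0.024,0,0.04],
    [0,0,-0.032,0,0.035],
    [0,0,-0.036,0,0.03]
  ]
}}

```text
time: 3.95
position: [609.5, -28.4, 54.1]
eef_rot: [3.141, 0.001, -0.895]
wrist_force: [-1.7, 0.2, -0.8]
opening: 30.2
```

Emit:
{"op": "step_arm", "data": {
  "increments": [
    [0,0,-0.003,0,0.03],
    [0,0,-0.003,0,0.03],
    [0,0,-0.003,0,0.03],
    [0,0,-0.003,0,0.03],
    [0,0,-0.003,0,0.03]
  ]
}}

```text
time: 4.45
position: [610.5, -28.5, 52.8]
eef_rot: [-3.141, -0.001, -0.895]
wrist_force: [-0.2, 0.9, 0.3]
opening: 30.2
```

```bash
python3 - <<'E'
from h import *
import pickle
c=cam('wrist');S=cam('scene');D=cam('side');P=ctrl.sense();print(P['position'],P['wrist_force'],P['qpos'])
pickle.dump((c,S,D,P['position']),open('w3.pkl','wb'))
f=lambda i,s:cv2.resize(i[:,:,::-1],None,fx=s,fy=s,interpolation=cv2.INTER_CUBIC)
cv2.imwrite('pics/e.png',np.hstack([f(c['frame'][180:320,200:360],2.5),f(S['frame'][180:250,240:320],5),]))
E
```

```text
[610.26264254 -28.47774974  52.54305604] [-0.39972031  0.70896507  0.92003624] [-1.61457026e-01  3.93089783e-01  1.75816979e+00 -1.45866780e-05
  9.89910027e-01  2.30457277e+00]
```

View pics/e.png

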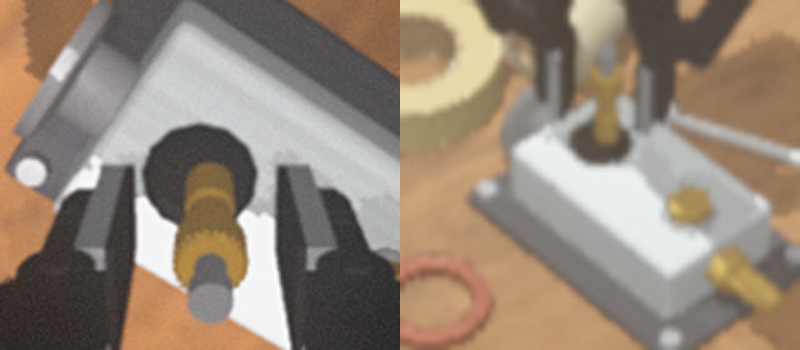

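The wrist crop shows pads with inner faces at 133 and 277 (midpoint 205), with the nut and pin at x≈210. So the nut is centred to within about 1 mm, and the pads straddle it cleanly. I'll refine this before closing.

```bash
python3 - <<'E'
from h import *
import pickle
c,S,D,P=pickle.load(open('w3.pkl','rb'))
w=(200+210.5/2.5-.3,180+303/2.5-.3);s=(240+206/5-.4,180+47/5-.4)
print(w,s,tri([c,S],[w,s]))
for z in(86,88,90):print(onz(c,w,z))
n=(200+210.5/2.5-.3,180+264/2.5-.3);print('nut top-ish',onz(c,n,75.5)); g=(200+200.5/2.5,180+173/2.5);print('grom',onz(c,g,36))
print('cam x axis',Rm(c)[:,0],proj(c,P),proj(c,P+[0,0,18.7]),proj(c,P+[0,0,36]))
E
```

```text
(283.9, 300.9) (280.8, 189.0) (array([609.52894842, -27.57216945,  90.25757089]), [np.float64(0.2335041187141717), np.float64(0.2335041187140986)])
[607.83169317 -25.14322514  86.        ]
[608.69823517 -26.1982223   88.        ]
[609.56477716 -27.25321946  90.        ]
nut top-ish [608.68211789 -26.30994564  75.5       ]
grom [610.61136679 -25.57090286  36.        ]
cam x axis [-7.80249256e-01 -6.25468701e-01 -5.50959114e-05] [283.85601482 258.44348014] [284.10699779 275.74855117] [284.40177347 296.12081251]
```

Emit:
{"op": "step_arm", "data": {
  "increments": [
    [-0.0005,-0.0005,0,0,0.026],
    [-0.0005,-0.0005,0,0,0.02],
    [-0.0005,-0.0005,0,0,0.017],
    [-0.0005,-0.0005,0,0,0.015],
    [-0.0005,-0.0005,0,0,0.013]
  ]
}}

```text
time: 5.1
position: [609.7, -28.9, 52.3]
eef_rot: [-3.141, 0.0, -0.895]
wrist_force: [-0.4, 0.1, -0.7]
opening: 13.3
```

Emit:
{"op": "step_arm", "data": {
  "increments": [
    [0,0,0,0,0.01],
    [0,0,0,0,0.008],
    [0,0,0,0,0.008],
    [0,0,0,0,0.008],
    [0,0,0,0,0.008]
  ]
}}

```text
time: 5.6
position: [609.7, -28.9, 52.4]
eef_rot: [-3.142, -0.0, -0.895]
wrist_force: [0.4, 0.4, 0.9]
opening: 11.7
```

```bash
python3 - <<'E'
from h import *
F=[]
for i in range(4): cam('wrist','f.png' if i==3 else None);s=ctrl.sense();F.append(np.r_[s['wrist_force'],s['torque'],s['position']])
print(np.round(F,2),s['opening'])
i=cv2.imread('pics/f.png')
cv2.imwrite('pics/f2.png',cv2.resize(i[180:320,200:360],None,fx=3,fy=3,interpolation=cv2.INTER_CUBIC))
E
```

```text
[[-2.9000e-01  7.0000e-02  6.9000e-01  5.0000e-02 -3.0000e-02 -6.0000e-02
   6.0972e+02 -2.8920e+01  5.2440e+01]
 [-1.3900e+00  6.9000e-01  1.1100e+00  2.0000e-02  1.0000e-02  2.0000e-02
   6.0973e+02 -2.8960e+01  5.2430e+01]
 [-6.4000e-01  5.5000e-01  1.4600e+00  8.0000e-02  2.0000e-02 -5.0000e-02
   6.0972e+02 -2.8930e+01  5.2430e+01]
 [-6.5000e-01  4.0000e-02  1.8900e+00  7.0000e-02  9.0000e-02  1.0000e-02
   6.0971e+02 -2.8930e+01  5.2410e+01]] 11.820855235105018
```

View pics/f2.png

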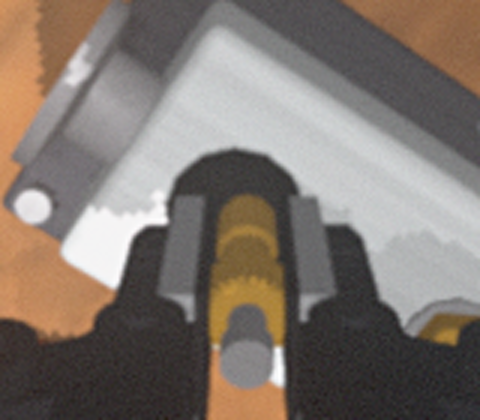

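The pads grip the nut symmetrically: pin at x≈246, gap 205–290, gap midpoint 247. Side forces are near zero. I'll start unscrewing, rising 1.3 mm/rad.

Emit:
{"op": "step_arm", "data": {
  "increments": [
    [0,0,0.00013,0.1,0.008],
    [0,0,0.00026,0.2,0.008],
    [0,0,0.00039,0.3,0.008],
    [0,0,0.00052,0.4,0.008],
    [0,0,0.00065,0.5,0.008]
  ]
}}

```text
time: 6.3
position: [609.7, -28.8, 52.7]
eef_rot: [-3.141, -0.0, -0.392]
wrist_force: [0.4, 0.3, -0.2]
opening: 11.6
```

Emit:
{"op": "step_arm", "data": {
  "increments": [
    [0,0,0.00013,0.1,0.008],
    [0,0,0.00026,0.2,0.008],
    [0,0,0.00039,0.3,0.008],
    [0,0,0.00052,0.4,0.008],
    [0,0,0.00065,0.5,0.008]
  ]
}}

```text
time: 6.8
position: [609.7, -28.7, 53.6]
eef_rot: [-3.141, -0.0, 0.109]
wrist_force: [0.5, 0.6, 1.5]
opening: 11.1
```

```bash
cat > st.py <<'E'
from h import *
F=[]
for i in range(6): cam('wrist');s=ctrl.sense();F.append(np.r_[s['wrist_force'],s['torque'],s['position']])
print(np.round(F,2)[-1],np.round(np.mean(F,0),2),s['opening'],s['eef_rot'],s['qpos'],s['time'])
E
python3 st.py
```

```text
[ 7.4000e-01  8.0000e-01  5.6000e-01  2.5000e-01 -3.0000e-02  3.0000e-02
  6.0969e+02 -2.8790e+01  5.3630e+01] [ 3.7000e-01  9.0000e-01  1.0400e+00  2.0000e-01 -3.0000e-02  1.0000e-02
  6.0972e+02 -2.8760e+01  5.3640e+01] 11.407318000228658 [-3.14137765e+00 -2.34920075e-04  1.03482919e-01] [-1.62264926e-01  3.90629806e-01  1.75910447e+00  3.21589697e-04
  9.91688195e-01  1.30487248e+00] 7.1
```

Emit:
{"op": "step_arm", "data": {
  "increments": [
    [0,0,0.00013,0.1,0.008],
    [0,0,0.00026,0.2,0.008],
    [0,0,0.00039,0.3,0.008],
    [0,0,0.00052,0.4,0.008],
    [0,0,0.00065,0.5,0.008]
  ]
}}

```text
time: 7.6
position: [609.6, -28.7, 54.1]
eef_rot: [-3.141, -0.0, 0.607]
wrist_force: [0.3, 1.6, -0.2]
opening: 11.2
```

Emit:
{"op": "step_arm", "data": {
  "increments": [
    [0,0,0.00013,0.1,0.008],
    [0,0,0.00026,0.2,0.008],
    [0,0,0.00039,0.3,0.008],
    [0,0,0.00052,0.4,0.008],
    [0,0,0.00065,0.5,0.008]
  ]
}}

```text
time: 8.1
position: [609.5, -28.8, 54.4]
eef_rot: [-3.141, -0.0, 1.107]
wrist_force: [0.1, 1.3, -0.9]
opening: 11.1
```

```bash
python3 st.py
```

```text
[ 1.4900e+00  1.8000e+00 -2.8300e+00  2.3000e-01 -2.4000e-01 -1.0000e-02
  6.0942e+02 -2.8780e+01  5.4450e+01] [ 1.1300e+00  1.0600e+00 -1.8400e+00  2.3000e-01 -2.0000e-01  2.0000e-02
  6.0945e+02 -2.8770e+01  5.4440e+01] 11.288751546581631 [-3.14122157e+00 -7.64499711e-05  1.10320642e+00] [-1.62275426e-01  3.89201808e-01  1.75920015e+00  2.20130431e-04
  9.93521643e-01  3.05194305e-01] 8.4
```

Emit:
{"op": "step_arm", "data": {
  "increments": [
    [0,0,0.00013,0.1,0.008],
    [0,0,0.00026,0.2,0.008],
    [0,0,0.00039,0.3,0.008],
    [0,0,0.00052,0.4,0.008],
    [0,0,0.00065,0.5,0.008]
  ]
}}

```text
time: 8.9
position: [609.5, -28.9, 55.7]
eef_rot: [-3.141, -0.0, 1.607]
wrist_force: [1.0, 1.8, -0.7]
opening: 11.3
```

Emit:
{"op": "step_arm", "data": {
  "increments": [
    [0,0,0.00013,0.1,0.008],
    [0,0,0.00026,0.2,0.008],
    [0,0,0.00039,0.3,0.008],
    [0,0,0.00052,0.4,0.008],
    [0,0,0.00065,0.5,0.008]
  ]
}}

```text
time: 9.4
position: [609.5, -28.8, 56.3]
eef_rot: [-3.142, -0.0, 2.107]
wrist_force: [1.2, 2.5, -0.0]
opening: 11.5
```

```bash
python3 st.py
```

```text
[ 4.0000e-01  1.6200e+00  7.0000e-02  3.7000e-01 -4.0000e-02 -4.0000e-02
  6.0955e+02 -2.8880e+01  5.6280e+01] [ 4.0000e-02  1.3200e+00 -2.7000e-01  3.2000e-01 -7.0000e-02 -3.0000e-02
  6.0953e+02 -2.8850e+01  5.6290e+01] 11.330919956944095 [-3.14150159e+00 -1.91683033e-04  2.10305508e+00] [-1.62351031e-01  3.86725421e-01  1.75844739e+00  1.05978197e-04
  9.96612500e-01 -6.94667367e-01] 9.7
```

Emit:
{"op": "step_arm", "data": {
  "increments": [
    [0,0.0002,0.00013,0.1,0.008],
    [0,0.0004,0.00026,0.2,0.008],
    [0,0.0006,0.00039,0.3,0.008],
    [0,0.0006,0.00052,0.4,0.008],
    [0,0.0006,0.00065,0.5,0.008]
  ]
}}

```text
time: 10.2
position: [609.3, -28.6, 56.6]
eef_rot: [-3.141, -0.0, 2.607]
wrist_force: [0.8, 0.3, -1.8]
opening: 11.4
```

Emit:
{"op": "step_arm", "data": {
  "increments": [
    [0,0,0.00013,0.1,0.008],
    [0,0,0.00026,0.2,0.008],
    [0,0,0.00039,0.3,0.008],
    [0,0,0.00052,0.4,0.008],
    [0,0,0.00065,0.5,0.008]
  ]
}}

```text
time: 10.7
position: [609.4, -28.7, 57.6]
eef_rot: [-3.141, -0.001, 3.107]
wrist_force: [0.0, 0.6, 0.7]
opening: 11.0
```

```bash
python3 st.py
```

```text
[-1.060e+00  3.700e-01  9.800e-01  0.000e+00  1.300e-01  5.000e-02
  6.095e+02 -2.864e+01  5.758e+01] [-4.7000e-01  3.0000e-01  8.1000e-01  6.0000e-02  9.0000e-02  3.0000e-02
  6.0942e+02 -2.8680e+01  5.7580e+01] 11.272875614933602 [-3.14102190e+00 -2.73505964e-04  3.10326377e+00] [-1.61631385e-01  3.84762368e-01  1.75819047e+00 -7.13635022e-04
  9.98841160e-01 -1.69371257e+00] 11.0
```

Emit:
{"op": "step_arm", "data": {
  "increments": [
    [0,0,0.00013,0.1,0.008],
    [0,0,0.00026,0.2,0.008],
    [0,0,0.00026,0.2,0.008]
  ]
}}

```text
time: 11.3
position: [609.5, -28.6, 57.7]
eef_rot: [3.142, -0.0, -2.981]
wrist_force: [-0.6, -0.5, 1.1]
opening: 11.4
```

```bash
python3 st.py
```

```text
[-1.3800e+00 -4.4000e-01  1.4500e+00 -1.5000e-01  1.3000e-01 -4.8000e-01
  6.0954e+02 -2.8520e+01  5.7710e+01] [-8.000e-01 -8.900e-01  5.500e-01 -1.100e-01  1.300e-01 -4.500e-01
  6.095e+02 -2.856e+01  5.770e+01] 11.094567511308643 [-3.14142160e+00 -1.89426614e-04 -2.97978798e+00] [-1.61612090e-01  3.84575693e-01  1.75815343e+00 -2.64455223e-04
  9.98988789e-01 -1.89406998e+00] 11.6
```

The moment about z jumped to -0.45 N m at 4.2 rad of turn, so the nut is at its stop. I'll nudge once more to confirm, then relax the twist and open.

Emit:
{"op": "step_arm", "data": {
  "increments": [
    [0,0,0,0.05,0.008],
    [0,0,0,0.1,0.008],
    [0,0,0,0.1,0.008]
  ]
}}

```text
time: 11.9
position: [608.9, -28.6, 57.1]
eef_rot: [-3.141, -0.002, -2.877]
wrist_force: [-0.9, -1.5, -2.0]
opening: 11.0
```

```bash
python3 st.py
```

```text
[-7.4000e-01 -1.5400e+00 -2.6500e+00 -2.8000e-01  2.4000e-01  6.0000e-02
  6.0899e+02 -2.8450e+01  5.7210e+01] [-1.1200e+00 -1.5300e+00 -2.2500e+00 -2.7000e-01  2.0000e-01  4.0000e-02
  6.0896e+02 -2.8490e+01  5.7180e+01] 11.129713221456125 [ 3.14150682e+00 -1.36185117e-03 -2.87847714e+00] [-1.61514741e-01  3.84960939e-01  1.75877671e+00 -5.74134806e-04
  9.99131347e-01 -1.99511559e+00] 12.2
```

Emit:
{"op": "step_arm", "data": {
  "increments": [
    [0,0.0003,0,0.05,0.008],
    [0,0.0003,0,0.1,0.008]
  ]
}}

```text
time: 12.4
position: [609.0, -28.4, 57.3]
eef_rot: [-3.142, -0.001, -2.777]
wrist_force: [-1.8, -3.4, -3.2]
opening: 11.2
```

```bash
python3 st.py
```

```text
[-1.0500e+00 -3.5600e+00 -4.3700e+00 -5.3000e-01  3.1000e-01 -1.0000e-02
  6.0913e+02 -2.8290e+01  5.7380e+01] [-1.7300e+00 -2.5700e+00 -3.0300e+00 -4.8000e-01  3.1000e-01 -1.0000e-02
  6.0905e+02 -2.8340e+01  5.7340e+01] 11.163433639121719 [ 3.14159073e+00 -1.10469617e-03 -2.77905380e+00] [-1.61182480e-01  3.84775576e-01  1.75863529e+00 -6.54925455e-04
  9.99139473e-01 -2.09416306e+00] 12.7
```

Emit:
{"op": "step_arm", "data": {
  "increments": [
    [0,0,0,0.05,0.008],
    [0,0,0,0.1,0.008]
  ]
}}

```text
time: 12.9
position: [609.1, -28.4, 57.4]
eef_rot: [3.141, -0.001, -2.677]
wrist_force: [-2.1, -2.6, -3.1]
opening: 11.5
```

```bash
python3 st.py
```

```text
[-2.7500e+00 -3.9500e+00 -3.8800e+00 -7.2000e-01  3.2000e-01 -4.0000e-02
  6.0921e+02 -2.8270e+01  5.7460e+01] [-2.250e+00 -3.760e+00 -4.150e+00 -6.200e-01  3.700e-01 -4.000e-02
  6.092e+02 -2.830e+01  5.746e+01] 10.932914592771706 [ 3.14155062e+00 -9.30147702e-04 -2.67914960e+00] [-1.61148248e-01  3.84708447e-01  1.75855515e+00 -6.05288553e-04
  9.99108764e-01 -2.19405992e+00] 13.2
```

Emit:
{"op": "step_arm", "data": {
  "increments": [
    [0,0,0,0.05,0.008],
    [0,0,0,0.1,0.008]
  ]
}}

```text
time: 13.4
position: [609.2, -28.3, 57.5]
eef_rot: [3.141, -0.001, -2.577]
wrist_force: [-2.3, -5.0, -3.4]
opening: 10.8
```

```bash
python3 st.py
```

```text
[-2.0500e+00 -4.2800e+00 -4.3600e+00 -6.7000e-01  4.5000e-01 -3.0000e-02
  6.0941e+02 -2.8150e+01  5.7570e+01] [-2.1000e+00 -3.5800e+00 -4.2800e+00 -6.7000e-01  3.8000e-01 -6.0000e-02
  6.0939e+02 -2.8170e+01  5.7560e+01] 11.144418073042475 [ 3.14154286e+00 -4.72069147e-04 -2.57911581e+00] [-1.61011118e-01  3.84650737e-01  1.75837170e+00 -3.27250889e-04
  9.98957022e-01 -2.29410712e+00] 13.7
```

Side force has grown to about 4 N, so I'll open now and check the nut by eye.

Emit:
{"op": "step_arm", "data": {
  "increments": [
    [0,-0.0003,0,0,0.012],
    [0,-0.0005,0,0,0.016],
    [0,-0.0005,0,0,0.022],
    [0,-0.0005,0,0,0.03],
    [0,-0.0005,0,0,0.03]
  ]
}}

```text
time: 14.2
position: [610.8, -28.2, 58.8]
eef_rot: [-3.14, 0.002, -2.578]
wrist_force: [-0.9, -0.2, -0.2]
opening: 29.8
```

Emit:
{"op": "step_arm", "data": {
  "increments": [
    [0,0,0,0,0.03],
    [0,0,0,0,0.03],
    [0,0,0,0,0.03]
  ]
}}

```text
time: 14.5
position: [609.7, -28.5, 57.8]
eef_rot: [-3.142, 0.0, -2.578]
wrist_force: [0.2, -0.0, -0.2]
opening: 30.0
```

```bash
python3 st.py; python3 - <<'E'
from h import *
import pickle
c=cam('wrist');S=cam('scene');D=cam('side');P=ctrl.sense();print(P['position'])
pickle.dump((c,S,D,P['position']),open('w4.pkl','wb'))
f=lambda i,s:cv2.resize(i[:,:,::-1],None,fx=s,fy=s,interpolation=cv2.INTER_CUBIC)
cv2.imwrite('pics/g.png',np.hstack([f(c['frame'][180:320,200:360],2.5),f(S['frame'][180:250,240:320],5),]))
E
```

```text
[ 1.0700e+00  6.1000e-01  7.3000e-01  4.0000e-02  1.0000e-02  3.0000e-02
  6.0955e+02 -2.8590e+01  5.7680e+01] [ 2.8000e-01  3.8000e-01  1.6000e-01  1.0000e-02 -1.0000e-02  1.0000e-02
  6.0956e+02 -2.8560e+01  5.7700e+01] 29.955804964406376 [ 3.14149354e+00 -8.01573022e-05 -2.57847885e+00] [-1.61839512e-01  3.84637611e-01  1.75815018e+00  2.50161132e-05
  9.98930580e-01 -2.29576318e+00] 14.8
[609.58822148 -28.56445237  57.73567879]
```

View pics/g.png

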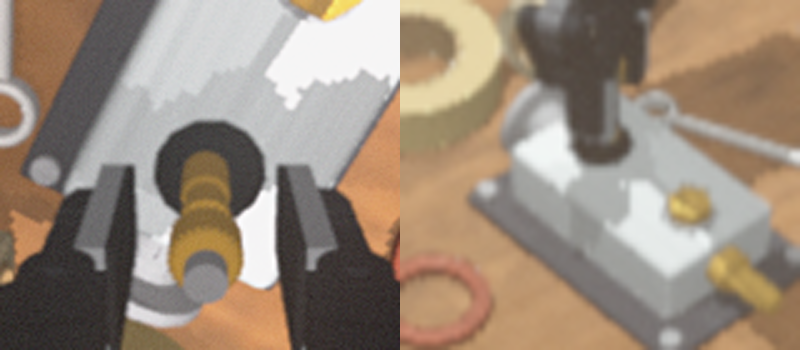

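The nut has clearly risen towards the pin head: nut at about (207,245), pin at (206,283). The stem is upright again in the grommet at (210,165). The stop signature was ambiguous, so I'll rewind with the gripper open, regrasp and test the stop again.

Emit:
{"op": "step_arm", "data": {
  "increments": [
    [0,0,0,-0.14,0.03],
    [0,0,0,-0.28,0.03],
    [0,0,0,-0.42,0.03],
    [0,0,0,-0.56,0.03],
    [0,0,0,-0.7,0.03]
  ]
}}

```text
time: 15.45
position: [609.6, -28.6, 57.7]
eef_rot: [3.142, -0.0, 2.999]
wrist_force: [0.8, 0.1, -1.2]
opening: 29.9
```

Emit:
{"op": "step_arm", "data": {
  "increments": [
    [0,0,0,-0.1,0.03],
    [0,0,0,-0.1,0.026],
    [0,0,0,-0.1,0.02],
    [0,0,0,-0.1,0.017],
    [0,0,0,-0.1,0.015]
  ]
}}

```text
time: 15.95
position: [609.6, -28.5, 57.8]
eef_rot: [-3.142, 0.0, 2.906]
wrist_force: [1.0, -0.1, -1.0]
opening: 15.3
```

Emit:
{"op": "step_arm", "data": {
  "increments": [
    [0,0,0,0,0.013],
    [0,0,0,0,0.01],
    [0,0,0,0,0.008],
    [0,0,0,0,0.008],
    [0,0,0,0,0.008]
  ]
}}

```text
time: 16.45
position: [609.7, -28.6, 57.9]
eef_rot: [-3.141, 0.0, 2.905]
wrist_force: [0.6, -0.5, 0.2]
opening: 11.0
```

```bash
python3 st.py
```

```text
[ 5.3000e-01 -5.0000e-02  8.4000e-01 -8.0000e-02  8.0000e-02  1.0000e-02
  6.0965e+02 -2.8610e+01  5.7830e+01] [-5.0000e-02 -4.2000e-01  3.9000e-01 -5.0000e-02  8.0000e-02 -0.0000e+00
  6.0964e+02 -2.8610e+01  5.7830e+01] 11.229439205470339 [-3.14152120e+00  7.36268435e-05  2.90481210e+00] [-1.61799861e-01  3.84497724e-01  1.75800228e+00 -9.12888264e-05
  9.99024582e-01 -1.49576623e+00] 16.75
```

Emit:
{"op": "step_arm", "data": {
  "increments": [
    [0,0,0,0.05,0.008],
    [0,0,0,0.1,0.008]
  ]
}}

```text
time: 16.95
position: [609.7, -28.6, 57.9]
eef_rot: [3.142, 0.0, 3.007]
wrist_force: [-0.5, -0.5, 1.9]
opening: 11.1
```

```bash
python3 st.py
```

```text
[ 1.2000e-01 -9.0000e-01  1.4200e+00 -3.0000e-02  1.0000e-02  4.0000e-02
  6.0969e+02 -2.8580e+01  5.7850e+01] [-5.4000e-01 -4.6000e-01  1.4000e+00 -5.0000e-02  3.0000e-02  1.0000e-02
  6.0971e+02 -2.8580e+01  5.7880e+01] 11.369880618591877 [-3.14155944e+00  1.74234803e-04  3.00415778e+00] [-1.61762683e-01  3.84483223e-01  1.75797491e+00 -3.44440288e-05
  9.98959526e-01 -1.59510550e+00] 17.25
```

Emit:
{"op": "step_arm", "data": {
  "increments": [
    [0,0,0,0.05,0.008],
    [0,0,0,0.1,0.008]
  ]
}}

```text
time: 17.45
position: [609.7, -28.6, 57.8]
eef_rot: [3.142, 0.0, 3.106]
wrist_force: [-0.1, -0.4, 1.7]
opening: 10.8
```

```bash
python3 st.py
```

```text
[-6.0000e-02  1.7000e-01  1.8200e+00 -7.0000e-02  4.0000e-02 -0.0000e+00
  6.0967e+02 -2.8570e+01  5.7810e+01] [-3.5000e-01 -1.2000e-01  1.4500e+00 -4.0000e-02  5.0000e-02  0.0000e+00
  6.0968e+02 -2.8570e+01  5.7820e+01] 11.281156484294552 [-3.14153087e+00  1.36987516e-04  3.10403499e+00] [-1.61750998e-01  3.84516268e-01  1.75801233e+00 -5.27284412e-05
  9.98920468e-01 -1.69496112e+00] 17.75
```

Emit:
{"op": "step_arm", "data": {
  "increments": [
    [0,0,0.0001,0.05,0.008],
    [0,0,0.0002,0.1,0.008]
  ]
}}

```text
time: 17.95
position: [609.7, -28.6, 58.0]
eef_rot: [3.142, 0.0, -3.077]
wrist_force: [-0.1, 0.0, 2.1]
opening: 11.2
```

```bash
python3 st.py
```

```text
[ 1.600e-01 -6.500e-01  1.910e+00 -5.000e-02  4.000e-02 -1.000e-02
  6.097e+02 -2.855e+01  5.800e+01] [-4.3000e-01 -3.4000e-01  1.4700e+00 -9.0000e-02  2.0000e-02  1.0000e-02
  6.0968e+02 -2.8550e+01  5.8000e+01] 11.220477771318071 [-3.14156334e+00  1.58126117e-04 -3.07924686e+00] [-1.61729158e-01  3.84265151e-01  1.75791830e+00  7.79015664e-06
  9.99248518e-01 -1.79487549e+00] 18.25
```

Emit:
{"op": "step_arm", "data": {
  "increments": [
    [0,0,0.0001,0.05,0.008],
    [0,0,0.0002,0.1,0.008]
  ]
}}

```text
time: 18.45
position: [609.7, -28.5, 58.2]
eef_rot: [3.141, 0.0, -2.978]
wrist_force: [0.3, -0.8, 1.0]
opening: 10.9
```

```bash
python3 st.py
```

```text
[-6.0000e-01 -4.4000e-01  1.0200e+00 -4.0000e-02  2.0000e-02 -2.0000e-01
  6.0961e+02 -2.8510e+01  5.8150e+01] [-2.2000e-01 -2.7000e-01  1.0700e+00 -3.0000e-02  2.0000e-02 -2.0000e-01
  6.0964e+02 -2.8510e+01  5.8160e+01] 11.365567220928845 [ 3.14145746e+00  2.69670518e-05 -2.97955251e+00] [-1.61757169e-01  3.83979805e-01  1.75797993e+00  1.62545847e-04
  9.99650368e-01 -1.89468152e+00] 18.75
```

Emit:
{"op": "step_arm", "data": {
  "increments": [
    [0,0,0,0.05,0.008],
    [0,0,0,0.1,0.008]
  ]
}}

```text
time: 18.95
position: [609.6, -28.5, 58.2]
eef_rot: [3.141, 0.0, -2.879]
wrist_force: [0.2, -0.6, 2.0]
opening: 11.3
```

```bash
python3 st.py
```

```text
[ 4.900e-01 -2.900e-01  8.800e-01 -6.000e-02  3.000e-02 -5.000e-01
  6.096e+02 -2.851e+01  5.814e+01] [-2.4000e-01 -5.3000e-01  1.6200e+00 -4.0000e-02  2.0000e-02 -5.1000e-01
  6.0961e+02 -2.8500e+01  5.8150e+01] 11.148177905884637 [ 3.14138499e+00  5.69387715e-05 -2.87979338e+00] [-1.61795534e-01  3.83975790e-01  1.75800171e+00  2.52843795e-04
  9.99648617e-01 -1.99452783e+00] 19.25
```

The moment now builds linearly to -0.5 N m with no side force, so the nut is on its stop. I'll unwind the elastic twist before opening so that the nut is not flung back.

Emit:
{"op": "step_arm", "data": {
  "increments": [
    [0,0,0,-0.04,0.008],
    [0,0,0,-0.08,0.008],
    [0,0,0,-0.12,0.008],
    [0,0,0,-0.12,0.008]
  ]
}}

```text
time: 19.65
position: [609.6, -28.5, 58.2]
eef_rot: [-3.141, -0.0, -2.998]
wrist_force: [-0.1, 0.1, 1.8]
opening: 11.1
```

```bash
python3 st.py
```

```text
[ 2.8000e-01 -1.7000e-01  8.9000e-01 -5.0000e-02 -2.0000e-02 -1.5000e-01
  6.0959e+02 -2.8540e+01  5.8130e+01] [-1.8000e-01 -4.3000e-01  1.7100e+00 -4.0000e-02  2.0000e-02 -1.6000e-01
  6.0962e+02 -2.8560e+01  5.8160e+01] 11.152925446625385 [-3.14150916e+00 -7.27317902e-05 -2.99790402e+00] [-1.61697361e-01  3.84008544e-01  1.75798921e+00 -1.20648597e-04
  9.99639161e-01 -1.87611710e+00] 19.95
```

Emit:
{"op": "step_arm", "data": {
  "increments": [
    [0,0,0,-0.03,0.008],
    [0,0,0,-0.03,0.008],
    [0,0,0,-0.03,0.012],
    [0,0,0,-0.03,0.016],
    [0,0,0,-0.03,0.022]
  ]
}}

```text
time: 20.45
position: [609.2, -28.4, 57.8]
eef_rot: [3.141, -0.001, -3.028]
wrist_force: [0.0, 0.1, 0.4]
opening: 22.3
```

Emit:
{"op": "step_arm", "data": {
  "increments": [
    [0,0,0,0,0.022],
    [0,0,0,0,0.022],
    [0,0,0,0,0.018],
    [0,0,0,0,0.015],
    [0,0,0,0,0.013]
  ]
}}

```text
time: 20.95
position: [609.6, -28.6, 58.2]
eef_rot: [-3.142, 0.0, -3.028]
wrist_force: [-0.0, 0.3, 0.8]
opening: 12.7
```

Emit:
{"op": "step_arm", "data": {
  "increments": [
    [0,0,0,0,0.011],
    [0,0,0,0,0.008],
    [0,0,0,0,0.008],
    [0,0,0,0.05,0.008],
    [0,0,0,0.1,0.008]
  ]
}}

```text
time: 21.45
position: [609.7, -28.5, 58.2]
eef_rot: [3.141, 0.0, -2.928]
wrist_force: [0.2, -0.2, 0.8]
opening: 10.9
```

```bash
python3 st.py
```

```text
[-1.0100e+00  1.5000e-01  1.0600e+00 -5.0000e-02 -2.0000e-02 -2.5000e-01
  6.0964e+02 -2.8550e+01  5.8230e+01] [-3.4000e-01 -2.0000e-02  3.8000e-01 -1.0000e-02  2.0000e-02 -3.1000e-01
  6.0967e+02 -2.8550e+01  5.8240e+01] 11.16877661920751 [ 3.14146124e+00  9.45941577e-05 -2.92952212e+00] [-1.61821442e-01  3.83895477e-01  1.75792498e+00  1.86476081e-04
  9.99732143e-01 -1.94478910e+00] 21.75
```

The stop holds: 0.1 rad gives -0.31 N m straight away after the regrasp. Unwind, open, lift, shut the fingers.

Emit:
{"op": "step_arm", "data": {
  "increments": [
    [0,0,0,-0.05,0.008],
    [0,0,0,-0.09,0.008],
    [0,0,0,-0.09,0.012],
    [0,0,0,-0.09,0.018],
    [0,0,0,-0.09,0.03]
  ]
}}

```text
time: 22.25
position: [609.5, -28.5, 58.0]
eef_rot: [-3.142, -0.0, -3.018]
wrist_force: [-0.3, -0.4, 0.2]
opening: 29.7
```

Emit:
{"op": "step_arm", "data": {
  "increments": [
    [0,0,0,0,0.03],
    [0,0,0.004,0,0.03],
    [0,0,0.012,0,0.03],
    [0,0,0.022,0,0.03],
    [0,0,0.032,0,0.03]
  ]
}}

```text
time: 22.75
position: [610.0, -28.6, 91.5]
eef_rot: [-3.141, 0.001, -3.018]
wrist_force: [0.2, -0.0, -0.5]
opening: 30.0
```

Emit:
{"op": "step_arm", "data": {
  "increments": [
    [0,0,0.01,0,0.03],
    [0,0,0.018,0,0.03],
    [0,0,0.02,0,0.0],
    [0,0,0.02,0,0.0],
    [0,0,0.02,0,0.0]
  ]
}}

```text
time: 23.25
position: [609.2, -28.5, 109.7]
eef_rot: [3.141, -0.001, -3.018]
wrist_force: [0.8, 1.0, 0.5]
opening: 0.2
```

Emit:
{"op": "step_arm", "data": {
  "increments": [
    [0,0,0,0,0.0],
    [0,0,0,0,0.0],
    [0,0,0,0,0.0]
  ]
}}

```text
time: 23.55
position: [609.3, -28.5, 109.7]
eef_rot: [3.141, -0.001, -3.018]
wrist_force: [0.7, -0.6, 0.0]
opening: -0.2
```

```bash
python3 st.py; python3 - <<'E'
from h import *
import pickle
c=cam('wrist');S=cam('scene');D=cam('side');P=ctrl.sense();print(P['position'])
pickle.dump((c,S,D,P['position']),open('w5.pkl','wb'))
f=lambda i,s:cv2.resize(i[:,:,::-1],None,fx=s,fy=s,interpolation=cv2.INTER_CUBIC)
cv2.imwrite('pics/h.png',np.hstack([f(c['frame'][180:320,200:360],2.5),f(S['frame'][180:250,240:320],5),]))
E
```

```text
[-5.1000e-01  3.5000e-01  2.1000e-01 -0.0000e+00 -1.0000e-02  2.0000e-02
  6.0961e+02 -2.8570e+01  1.1012e+02] [-2.0000e-01 -0.0000e+00 -1.7000e-01 -1.0000e-02  0.0000e+00  3.0000e-02
  6.0953e+02 -2.8550e+01  1.0999e+02] -0.4821148709799108 [-3.14157734e+00 -4.45019538e-05 -3.01833949e+00] [-1.61765250e-01  3.13240732e-01  1.73790595e+00 -3.06821944e-05
  1.09048437e+00 -1.85580057e+00] 23.85
[609.63695654 -28.56684213 110.20122736]
```

View pics/h.png

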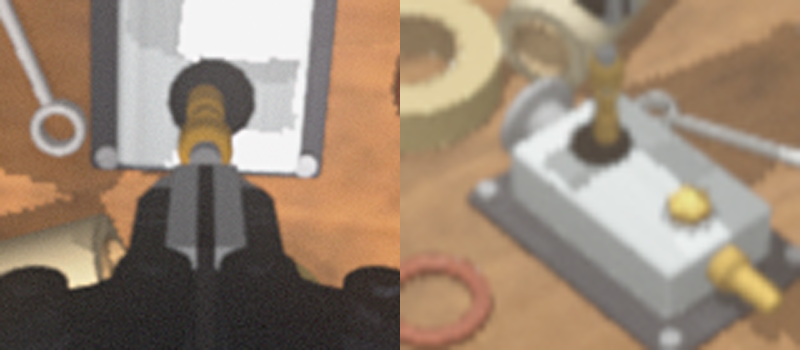

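The pads are shut and aligned with the pin (pads' centre at x≈207, pin at x≈206), about 20 mm above it. I'll descend gently.

Emit:
{"op": "step_arm", "data": {
  "increments": [
    [0,0,-0.003,0,0.0],
    [0,0,-0.006,0,0.0],
    [0,0,-0.009,0,0.0],
    [0,0,-0.012,0,0.0],
    [0,0,-0.014,0,0.0]
  ]
}}

```text
time: 24.5
position: [609.3, -28.5, 95.6]
eef_rot: [3.141, -0.001, -3.018]
wrist_force: [0.6, 0.2, -0.1]
opening: -0.3
```

Emit:
{"op": "step_arm", "data": {
  "increments": [
    [0,0,-0.001,0,0.0],
    [0,0,-0.002,0,0.0],
    [0,0,-0.003,0,0.0],
    [0,0,-0.004,0,0.0],
    [0,0,-0.005,0,0.0]
  ]
}}

```text
time: 25.0
position: [609.7, -28.6, 91.2]
eef_rot: [-3.142, 0.0, -3.018]
wrist_force: [0.5, -0.2, 0.3]
opening: -0.1
```

```bash
python3 st.py
```

```text
[-1.6000e-01 -2.1000e-01 -3.1000e-01  6.0000e-02  1.0000e-02 -6.0000e-02
  6.0966e+02 -2.8560e+01  9.1220e+01] [-4.0000e-02 -6.0000e-02 -2.7000e-01  2.0000e-02  0.0000e+00 -0.0000e+00
  6.0958e+02 -2.8540e+01  9.1110e+01] -0.06229705082694075 [-3.14153701e+00  1.11670079e-04 -3.01841170e+00] [-1.61749787e-01  3.37910878e-01  1.74646350e+00 -2.52729040e-05
  1.05709547e+00 -1.85571464e+00] 25.3
```

Emit:
{"op": "step_arm", "data": {
  "increments": [
    [0,0,-0.0005,0,0.0],
    [0,0,-0.001,0,0.0],
    [0,0,-0.0015,0,0.0],
    [0,0,-0.002,0,0.0]
  ]
}}

```text
time: 25.7
position: [609.7, -28.6, 89.2]
eef_rot: [-3.142, 0.0, -3.018]
wrist_force: [0.2, -0.8, 1.1]
opening: 0.1
```

```bash
python3 st.py
```

```text
[ 1.0000e-01 -2.3000e-01  4.8000e-01 -2.0000e-02  3.0000e-02 -2.0000e-02
  6.0977e+02 -2.8560e+01  8.9350e+01] [-3.2000e-01  2.0000e-01  7.4000e-01  1.0000e-02  2.0000e-02  2.0000e-02
  6.0974e+02 -2.8570e+01  8.9320e+01] -0.11381673164447674 [-3.14149110e+00  3.13929841e-04 -3.01836693e+00] [-1.61725950e-01  3.40509610e-01  1.74711711e+00 -1.05907606e-05
  1.05363612e+00 -1.85574275e+00] 26.0
```

Emit:
{"op": "step_arm", "data": {
  "increments": [
    [0,0,-0.0005,0,0.0],
    [0,0,-0.001,0,0.0],
    [0,0,-0.0015,0,0.0],
    [0,0,-0.002,0,0.0]
  ]
}}

```text
time: 26.4
position: [609.8, -28.6, 87.4]
eef_rot: [-3.141, 0.0, -3.018]
wrist_force: [-0.1, -0.3, 2.5]
opening: -0.1
```

```bash
python3 st.py
```

```text
[ 1.2000e-01  4.3000e-01  2.7000e+00  1.0000e-02 -0.0000e+00 -6.0000e-02
  6.0974e+02 -2.8570e+01  8.7310e+01] [-2.1000e-01 -2.0000e-02  2.4800e+00  1.0000e-02  2.0000e-02  1.0000e-02
  6.0977e+02 -2.8580e+01  8.7320e+01] -0.21873933043930585 [-3.14153279e+00  2.97617803e-04 -3.01841272e+00] [-1.61760742e-01  3.43235085e-01  1.74797770e+00  3.02107761e-05
  1.05007743e+00 -1.85575202e+00] 26.7
```

Emit:
{"op": "step_arm", "data": {
  "increments": [
    [0,0,-0.0005,0,0.0],
    [0,0,-0.001,0,0.0],
    [0,0,-0.0015,0,0.0],
    [0,0,-0.002,0,0.0]
  ]
}}

```text
time: 27.1
position: [609.8, -28.6, 85.3]
eef_rot: [-3.141, 0.0, -3.018]
wrist_force: [-1.0, -0.7, 3.4]
opening: -0.3
```

```bash
python3 st.py
```

```text
[-1.0000e+00  1.4000e-01  2.7600e+00 -2.0000e-02  5.0000e-02  4.0000e-02
  6.0974e+02 -2.8570e+01  8.5290e+01] [-3.6000e-01  1.9000e-01  3.6500e+00  1.0000e-02  4.0000e-02 -2.0000e-02
  6.0976e+02 -2.8570e+01  8.5290e+01] -0.16349243734212873 [-3.14149399e+00  2.69172032e-04 -3.01838449e+00] [-1.61745408e-01  3.45980583e-01  1.74876123e+00 -2.19709427e-05
  1.04656478e+00 -1.85573889e+00] 27.4
```

Contact is at about 88.1 mm with the expected spring force, so the end of travel should be at about 82.3 mm.

Emit:
{"op": "step_arm", "data": {
  "increments": [
    [0,0,-0.0005,0,0.0],
    [0,0,-0.001,0,0.0],
    [0,0,-0.0015,0,0.0],
    [0,0,-0.002,0,0.0],
    [0,0,-0.0024,0,0.0]
  ]
}}

```text
time: 27.9
position: [609.9, -28.6, 83.1]
eef_rot: [-3.141, 0.001, -3.018]
wrist_force: [-0.3, 0.9, 6.7]
opening: -0.1
```

```bash
python3 st.py
```

```text
[ 4.5000e-01 -2.8000e-01  4.6300e+00  1.0000e-02  9.0000e-02 -4.0000e-02
  6.0994e+02 -2.8600e+01  8.3200e+01] [-2.6000e-01  1.5000e-01  5.2800e+00  2.0000e-02  6.0000e-02 -1.0000e-02
  6.0997e+02 -2.8610e+01  8.3210e+01] 0.28380782032984886 [-3.14139495e+00  6.43633641e-04 -3.01836552e+00] [-1.61747817e-01  3.48985842e-01  1.74935069e+00 -1.01721201e-05
  1.04258286e+00 -1.85576609e+00] 28.2
```

Emit:
{"op": "step_arm", "data": {
  "increments": [
    [0,0,-0.0002,0,0.0],
    [0,0,-0.0004,0,0.0]
  ]
}}

```text
time: 28.4
position: [610.2, -28.6, 83.1]
eef_rot: [-3.141, 0.001, -3.018]
wrist_force: [0.3, 0.5, 7.0]
opening: 0.2
```

```bash
python3 st.py
```

```text
[-1.0000e+00 -1.1000e-01  6.4500e+00  1.0000e-02  1.4000e-01 -3.0000e-02
  6.1016e+02 -2.8620e+01  8.3150e+01] [-3.8000e-01  8.0000e-02  6.6100e+00  4.0000e-02  1.1000e-01 -2.0000e-02
  6.1017e+02 -2.8640e+01  8.3150e+01] -0.522408243406674 [-3.14126342e+00  1.08593406e-03 -3.01836936e+00] [-1.61716544e-01  3.49195515e-01  1.74916622e+00 -1.23993717e-05
  1.04209623e+00 -1.85572974e+00] 28.7
```

Hard stop at 83.15 mm: a 0.4 mm command gave 0.05 mm of travel and +1.3 N. I'll add a touch more and hold for over 2 s.

Emit:
{"op": "step_arm", "data": {
  "increments": [
    [0,0,-0.0001,0,0.0],
    [0,0,-0.0002,0,0.0],
    [0,0,-0.0002,0,0.0],
    [0,0,-0.0002,0,0.0],
    [0,0,-0.0002,0,0.0]
  ]
}}

```text
time: 29.2
position: [610.3, -28.6, 83.1]
eef_rot: [-3.141, 0.001, -3.018]
wrist_force: [-0.0, 1.1, 6.9]
opening: 0.2
```

```bash
python3 st.py
```

```text
[-7.0000e-02  6.0000e-02  6.7800e+00 -0.0000e+00  1.2000e-01  3.0000e-02
  6.1026e+02 -2.8640e+01  8.3120e+01] [-8.1000e-01 -1.1000e-01  7.2500e+00  3.0000e-02  1.5000e-01 -0.0000e+00
  6.1028e+02 -2.8650e+01  8.3130e+01] 0.0002875306331208756 [-3.14120231e+00  1.26833892e-03 -3.01838867e+00] [-1.61718788e-01  3.49315076e-01  1.74907992e+00 -2.09567220e-05
  1.04187073e+00 -1.85570828e+00] 29.5
```

Emit:
{"op": "step_arm", "data": {
  "increments": [
    [0,0,0,0,0.0],
    [0,0,0,0,0.0],
    [0,0,0,0,0.0],
    [0,0,0,0,0.0],
    [0,0,0,0,0.0]
  ]
}}

```text
time: 30.0
position: [610.3, -28.6, 83.1]
eef_rot: [-3.141, 0.001, -3.018]
wrist_force: [-0.8, 1.1, 6.8]
opening: 0.1
```

Emit:
{"op": "step_arm", "data": {
  "increments": [
    [0,0,0,0,0.0],
    [0,0,0,0,0.0],
    [0,0,0,0,0.0],
    [0,0,0,0,0.0],
    [0,0,0,0,0.0]
  ]
}}

```text
time: 30.5
position: [610.3, -28.7, 83.1]
eef_rot: [-3.141, 0.001, -3.018]
wrist_force: [-0.3, -0.5, 7.0]
opening: 0.1
```

Emit:
{"op": "step_arm", "data": {
  "increments": [
    [0,0,0,0,0.0],
    [0,0,0,0,0.0],
    [0,0,0,0,0.0],
    [0,0,0,0,0.0],
    [0,0,0,0,0.0]
  ]
}}

```text
time: 31.0
position: [610.3, -28.6, 83.1]
eef_rot: [-3.141, 0.001, -3.018]
wrist_force: [-1.5, 0.3, 8.0]
opening: 0.3
```

Emit:
{"op": "step_arm", "data": {
  "increments": [
    [0,0,0,0,0.0],
    [0,0,0,0,0.0],
    [0,0,0,0,0.0],
    [0,0,0,0,0.0],
    [0,0,0,0,0.0]
  ]
}}

```text
time: 31.5
position: [610.3, -28.6, 83.1]
eef_rot: [-3.141, 0.001, -3.018]
wrist_force: [-0.3, -0.7, 7.7]
opening: -0.2
```

```bash
python3 st.py
```

```text
[-1.1000e+00  3.6000e-01  6.4700e+00  5.0000e-02  9.0000e-02  2.0000e-02
  6.1025e+02 -2.8630e+01  8.3110e+01] [-5.9000e-01  3.2000e-01  7.1300e+00  3.0000e-02  1.3000e-01 -0.0000e+00
  6.1027e+02 -2.8650e+01  8.3120e+01] 0.004220450808277418 [-3.14120642e+00  1.25082267e-03 -3.01831654e+00] [-1.61710034e-01  3.49321521e-01  1.74910326e+00 -2.19963255e-05
  1.04185892e+00 -1.85577114e+00] 31.8
```

Held for over 2.5 s at about 7 N with the pin on its stop. I'll release it gently and lift clear.

Emit:
{"op": "step_arm", "data": {
  "increments": [
    [0,0,0.001,0,0.0],
    [0,0,0.003,0,0.0],
    [0,0,0.006,0,0.0],
    [0,0,0.01,0,0.0],
    [0,0,0.016,0,0.0]
  ]
}}

```text
time: 32.3
position: [608.3, -28.3, 97.0]
eef_rot: [3.141, -0.003, -3.018]
wrist_force: [-0.5, -1.1, -0.6]
opening: 0.2
```

Emit:
{"op": "step_arm", "data": {
  "increments": [
    [0,0,0.01,0,0.0],
    [0,0,0.025,0,0.0],
    [0,0,0.04,0,0.0],
    [0,0,0.06,0,0.0],
    [0,0,0.08,0,0.0]
  ]
}}

```text
time: 32.8
position: [609.8, -28.6, 180.3]
eef_rot: [-3.141, 0.001, -3.018]
wrist_force: [0.8, -0.1, -0.5]
opening: 0.1
```

Emit:
{"op": "step_arm", "data": {
  "increments": [
    [0,0,0,0,0.0],
    [0,0,0,0,0.0],
    [0,0,0,0,0.0],
    [0,0,0,0,0.0]
  ]
}}

```text
time: 33.2
position: [608.6, -28.4, 176.6]
eef_rot: [3.141, -0.003, -3.018]
wrist_force: [0.3, 0.6, 0.6]
opening: -0.1
```

```bash
python3 st.py; python3 - <<'E'
from h import *
import pickle
c=cam('wrist');S=cam('scene');D=cam('side')
f=lambda i,s:cv2.resize(i[:,:,::-1],None,fx=s,fy=s,interpolation=cv2.INTER_CUBIC)
cv2.imwrite('pics/i.png',np.hstack([f(S['frame'][120:320,140:420],1.4),f(S['frame'][185:241,250:314],5)]))
d=pickle.load(open('c0.pkl','rb'))
for n,e,r in(('scene',S,[(246,240),(172,312),(241,192),(340,254),(340,217),(370,174)]),): 
    for u,v in r: print(u,v,np.abs(e['frame'][v-14:v+14,u-14:u+14].astype(int)-d[n]['frame'][v-14:v+14,u-14:u+14]).mean().round(1))
E
```

```text
[-4.3000e-01 -6.2000e-01 -6.0000e-02  8.0000e-02  2.0000e-02  0.0000e+00
  6.0941e+02 -2.8530e+01  1.7767e+02] [ 1.0000e-01  9.0000e-02 -3.0000e-02  2.0000e-02 -1.0000e-02 -0.0000e+00
  6.0905e+02 -2.8480e+01  1.7717e+02] -0.0053984630950102645 [ 3.14139092e+00 -7.38135342e-04 -3.01838425e+00] [-1.61766885e-01  2.35594845e-01  1.69569543e+00 -1.48690045e-05
  1.21106746e+00 -1.85576630e+00] 33.5
246 240 10.2
172 312 8.4
241 192 11.2
340 254 15.5
340 217 16.3
370 174 9.5
```

View pics/i.png

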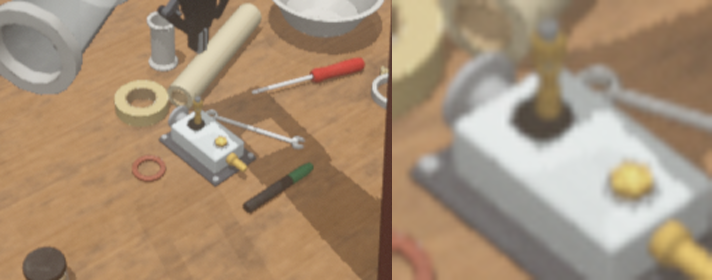

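The pin is back up with its top at about (547,28) in the crop, the nut is high beneath it and the stem is upright. All bystanders are where they were. The brightness differences come from the arm's shadow.

```bash
python3 -c "
from bench import ctrl
print(ctrl.job_done())"
```

```text
the job is handed in; nothing more can be done
None
```

I unscrewed the lock nut to its stop, pressed the valve pin down to its stop, held it for over 2.5 s at about 7 N, let it spring back, and handed the job in at about 33.5 s.

**Nut:** The first stop signal was ambiguous. The twist reached -0.45 N m and then fell back to near zero, and the side force grew to about 4–5 N. I estimate the stem leaned about 0.08 rad then, against the 0.12 limit.

I opened the gripper, regrasped and turned the nut about 0.3 rad further until the moment built steadily to -0.5 N m. After another release and regrasp, 0.1 rad gave -0.31 N m straight away, so I take the nut to be on its stop.

**Pin:** It stopped hard at 83.1 mm tool height. The highest force reading was 8 N, against the 12 N limit. From the spring forces I first put contact at about 88.1 mm, which would make the travel about 5 mm. The stop force and the nut's full rise point to about 5.7 mm instead, so the exact travel is only roughly confirmed.

**Final picture:** The pin is up, the nut raised, the stem upright, and the bystanders in view are where they were by eye. My image-difference check was inconclusive because the arm's shadow had moved. The arm is clear of everything, with wrist force near zero.

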